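# Vent the polish jar and take off its safety cap

## Task

Open the brown stoneware polish jar: first press the brass vent pedal beside it all the way down to its stop and hold it there for a moment, then push the jar's wooden push-and-turn safety cap down against its spring, twist it anticlockwise (seen from above) until it comes free, and lift it straight up. Finish still holding the cap in the gripper, upright and still, straight above the jar with its middle some 15 cm above the jar's rim; do not put it down or let it go. Leave the other loose things on the bench where they lie.

Things in the scene. Friction and masses are not known exactly. Their poses are not given: they have to be found in the camera images.
- mouth (a point): centre of the jar's round mouth, level with the top of its neck rim, 137 mm above the bench; z up, axes as station. Brown stoneware jar, 100 mm diameter, neck 58 mm diameter; inside the neck is a brass plate with a keyhole slot. The jar is fixed and cannot turn
- station: dark steel foot plate, 150 x 265 x 12 mm, fixed to the bench, carrying the jar and the pedal; origin under the jar's axis at bench level; the vent pedal lies to its -y, the pedal's free end points to -x
- wing (a point): centre of the upright wing grip on top of the safety cap, pale boxwood: 48 mm long (its x), 14 mm thick (its y: close the fingers along y), 40 mm high (z up), the point half-way up. 20 mm below the point is the flat round top of the cap, 69 mm in diameter. While locked the point is 35 mm above mouth, its x axis along the mouth's x
- cap: the loose safety cap, about 0.2 kg; origin at the foot of its stem, 49 mm below wing, in the neck; axes as the wing. Locked at first: push it down over 6 mm (stop at 10 mm; spring 6 N rising to 12 N) and while down turn it 70 degrees (1.22 rad; 60 to 80 will do, stop at 80) anticlockwise from above; it then lifts straight out. Let up sooner, it stays trapped
- tread (a point): pressing point on the upper face of the brass vent pedal (flat plate 95 mm long, 46 mm wide), in the middle of its width, 75 mm from the hinge, 20 mm from the free end. When up it is 57 mm above the bench; at the stop it is 36 mm above the bench and 5 mm further towards the free end. The axes are those of the mouth when the pedal is up
- pedal (a joint): angle of the vent pedal: 0 when up, 0.28 rad when fully down at its stop; a spring returns it. It takes about 4 N on the tread to start and 9 N to reach the stop
- offcut: bystander: yellow satinwood offcut, 60 x 95 x 12 mm, lying on the bench near the jar; origin at the centre of its underside
- stick: bystander: carved fruitwood burnishing stick, 150 mm long, 18 mm thick, lying on the bench beyond the jar; origin under its middle, long axis x
- divider: bystander: steel divider with a knurled brass wheel, 135 mm long, lying on the light box; origin under its head
- hammer: bystander: hammer lying on the bench at the right; its handle points to its -x
- weight_center (a point): bystander: brass weight, 60 mm diameter, 45 mm high; this is its centre
- cup: bystander: white brush cup, 76 mm diameter, 85 mm high; origin at the centre of its underside
- lightbox: bystander: tabletop light box with a frosted glass top and brass knob, 300 x 240 x 60 mm, fixed to the bench at the left
Mind the look-alikes: they are no part of the job. There is more than one size of the cap; the job needs the middle-sized.

How it is judged:
By the outcome, as a careful person would: the job done as asked, in the order asked, and still so for the second after the job is handed in, while the arm keeps its last pose, push and grip.
It also fails if it takes over 51 s, if anything falls off the work surface, if the arm or the gripper's body presses on something with over 40 N, if the wrist force passes 120 N, or if a joint passes its speed limit or range.

## Robot

A 6-joint arm with a two-finger parallel gripper is mounted at the origin on the work surface. World frame = base frame: x ahead of the robot, y to its left, z up, the work surface at z = 0. Lengths are in m, angles in rad, forces in N, time in s.
With the tool pointing down it reaches from about 0.3 to 0.875 m from the base axis. Payload 4.2 kg.
Tool frame: the origin (TCP) lies at the very end of the fingers, on their centre line; the grasp point (between the pads) lies 19 mm behind it; z points along the fingers, y is the line along which they close (so a half turn about z gives the same grasp; the last joint's range is limited). The gripper opens to 85 mm and grips with 20 to 120 N. Pads are 22 mm wide; open, the fingers measure 114 mm over their backs; the gripper's body (76 mm by 85 mm) begins 54 mm behind the grasp point. The pads swing forward as they close: fully open they stand 13 mm farther back than shut.
Start: joints at [1.127, 0.32, 1.565, -0, 1.257, -0.02], TCP at [0.236, 0.524, 0.231] pointing down, gripper open.
Joint ranges: [-3.11, 3.11], [-0.84, 2.01], [0.21, 2.61], [-1.34, 4.49], [0.05, 2.63], [-2.56, 2.56]. Speed limits (rad/s): [2.57, 2.57, 3.14, 3.14, 3.14, 3.14].

## Interface

Orientations are given as a unit quaternion [x, y, z, w].
In Python, from rig import r gives the robot as it stands.
- The arm moves only by the tool step_arm, never from a script. Its argument "motion" is a list of rows, each a list of 3 entries, a list of its own where there are three numbers: the closure, from 0 (fully open) to 1 (shut), then the shift along the tool's x, y, z each as a share of 10 cm, from -1 to 1, then the turn about the tool's z as a share of 90 degrees, from -1 to 1. A call has 1 to 8 rows; each row is the pose to reach, as a shift and turn from the pose commanded when the call began, along the tool's axes at that moment; what a row does not reach only later rows make up. A row lasts 1/8 s, in which the tool goes at most 62.5 mm and 10.7 degrees, less where a joint would pass 70% of its speed; a pose out of reach is approached as far as the arm can. A call with a number of a shift or a turn outside -1 to 1 is refused whole. A call with a gripper value outside its range is refused whole. The fingers move at their own pace and stop on an object; "squeeze" is the grip in N (left out, the last holds). Time passes only in rows, so rows that repeat a pose let the fingers close. It gives the time, the measured TCP pose, the force, the opening and the grip force at its end, in the units of the state.
- r.sense(): the state, without advancing time (a new reading comes with each control period).
- r.capture(name): name is "scene" or "top"; returns a dict with "frame" (384x512x3 uint8, red, green, blue), "range_z" (384x512 float32, m along the optical axis (not along the pixel's ray), 0 where there is no reading), "mtx" (3x3 intrinsics, pixels), "camera_from_world" (4x4, takes a point from world to camera coordinates). Camera axes: x right, y down, z forward; pixel columns grow to the right and rows downward; lengths in m; the calibration is good to about 2 mm. A picture is of the moment at which its call begins.
- r.sign_off(): hands the job in; it is judged then, once.
Trained networks look in a picture, given as the dict that the camera call returned (one of the last four; its "shot" number tells which), for a name from the list of things; names that differ only in an ending like _2 or _b are one class to them, and where a whole thing is asked for, a point or a joint stands for the part that bears it (a point fixed in the world has none). Each returns a list of dicts, best first, with "score" (0 to 1); they miss things now and then, are a little off and sometimes report something else, mostly with a low value. They report only what shows in the picture. A call takes as long as a camera call. They do not tell look-alikes from the thing itself.
- r.boxes_of(thing, picture): "uv" ([column, row] in pixels, amid what is visible of it).
- r.mark_of(thing, picture): "uv" ([column, row] in pixels: a listed point, or the origin of a listed thing).
The state is a dict: "clock": time; "joint_positions": joint angles; "joint_velocities": joint speeds; "tau": joint torques, N m; "position": TCP position; "eef_rot": TCP orientation; "contact_force": force on the tool from outside, world axes, zero at the start; "torque": the same for the moment, N m; "width": finger opening in m; "finger_force": force on a finger pad.
Only numpy, scipy, OpenCV 4.12 (cv2) and the standard library are available. Lean on these libraries where they do the work, as an engineer would, in place of code of your own. Each camera call takes 0.05 s, during which the arm holds its last target. There are 200 camera calls.

## Working session

There is one attempt and no reset: what is moved stays moved. The work goes in short steps, Python scripts to look and compute and a tool call to move; the robot and the scene stay as the last step left them, time stands still between calls to the robot, and variables do not carry over. Pictures are saved under pics/ and viewed, at most 10 in all, crops included, and the job is handed in when it is done.

Besides the shell and the picture viewer there is one more tool, called after ">>>" as name(argument=value, ...), one argument or row to a line, values as JSON. step_arm: Moves the arm, as the interface text tells. Its arguments: {"type":"object","properties":{"motion":{"type":"array","items":{"type":"array"}},"squeeze":{"type":"number"}},"required":["motion"]}

```bash
mkdir -p pics; cat > h.py <<'E'
import numpy as np, cv2
from rig import r
def world(p,u,v,z=None):
    K=p["mtx"];T=np.linalg.inv(p["camera_from_world"])
    ray=np.linalg.inv(K)@[u,v,1]
    if z is None:
        d=p["range_z"][int(round(v)),int(round(u))]
        return T[:3,:3]@(ray*d)+T[:3,3]
    d=T[:3,:3]@ray; s=(z-T[2,3])/d[2]
    return T[:3,3]+s*d
def save(p,n): cv2.imwrite(f"pics/{n}.png",cv2.cvtColor(p["frame"],cv2.COLOR_RGB2BGR))
E
python3 - <<'E'
from h import *
np.set_printoptions(precision=4,suppress=True)
s=r.sense(); print(s)
for c in("scene","top"):
    p=r.capture(c); save(p,c+"0")
    print(c,np.linalg.inv(p["camera_from_world"])[:3,3])
    for t in("wing","tread","mouth","station","cap","offcut","stick","cup","weight_center"):
        for d in r.mark_of(t,p)[:4]:
            u,v=d["uv"]; print(t,round(d["score"],2),np.round([u,v]),world(p,u,v))
E
cd pics; python3 -c "
import cv2,numpy as np
cv2.imwrite('both.png',cv2.resize(np.vstack([cv2.imread('scene0.png'),cv2.imread('top0.png')]),None,fx=.78,fy=.78))"
```

```text
{'clock': 0.0, 'joint_positions': array([ 1.127 ,  0.3203,  1.5657,  0.    ,  1.2574, -0.02  ]), 'joint_velocities': array([ 0.0003, -0.0009, -0.0005,  0.    , -0.0014,  0.0012]), 'tau': array([ -0.003 , -41.5512, -23.4157,  -0.0004,   0.0084,   0.    ]), 'position': array([0.2362, 0.5237, 0.2305]), 'eef_rot': array([ 0.2103,  0.9776, -0.0009, -0.0002]), 'contact_force': array([ 0.0044, -0.3164, -0.3887]), 'torque': array([-0.0219,  0.0083, -0.0098]), 'finger_force': 0.0, 'width': 0.08539398680214134}
scene [1.0023 0.9217 0.9594]
wing 0.93 [289. 206.] [0.3903 0.1002 0.0676]
wing 0.67 [250. 210.] [0.5712 0.1443 0.1587]
wing 0.56 [253. 278.] [0.6468 0.3075 0.056 ]
tread 0.53 [218. 211.] [ 0.615  -0.0011  0.0567]
mouth 0.96 [250. 211.] [0.5719 0.1464 0.1561]
mouth 0.3 [250. 218.] [0.5808 0.165  0.1449]
station 0.68 [250. 241.] [0.5909 0.1818 0.0636]
cap 0.79 [248. 220.] [0.5883 0.1628 0.1409]
cap 0.73 [289. 217.] [0.4054 0.1277 0.0424]
offcut 0.84 [287. 262.] [0.5071 0.2755 0.0157]
stick 0.83 [214. 259.] [0.7055 0.1577 0.017 ]
cup 0.89 [254. 150.] [ 0.2929 -0.329   0.0184]
weight_center
[... 269 characters left out ...]
. 227.] [0.4032 0.543  0.0735]
tread 0.77 [262. 170.] [ 0.6082 -0.      0.0543]
tread 0.7 [364. 256.] [ 0.298  -0.3661  0.0039]
mouth 0.58 [224. 177.] [0.5549 0.1275 0.1945]
station 0.79 [226. 186.] [0.5386 0.1253 0.1047]
cap 0.68 [222. 179.] [0.5455 0.1317 0.1947]
cap 0.67 [238. 237.] [0.3675 0.0894 0.0382]
cap 0.62 [181. 166.] [0.6331 0.3015 0.0232]
offcut 0.76 [186. 206.] [0.483  0.2789 0.0179]
offcut 0.68 [363. 256.] [ 0.2973 -0.3601  0.0051]
stick 0.55 [364. 256.] [ 0.2965 -0.3665  0.0037]
stick 0.46 [224. 148.] [0.6995 0.1409 0.0199]
cup 0.93 [363. 257.] [ 0.2936 -0.3603  0.008 ]
weight_center 0.74 [164. 269.] [0.2555 0.3514 0.0433]
weight_center 0.58 [222. 148.] [0.7033 0.1502 0.0121]
```

View pics/scene0.png

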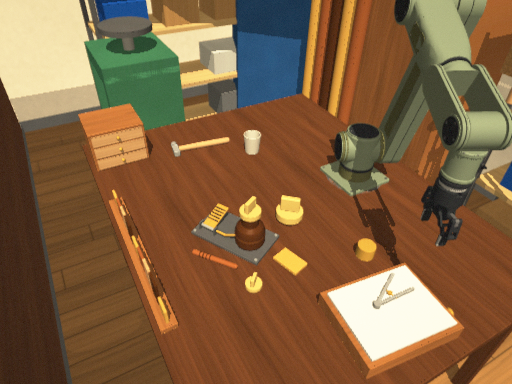

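View pics/top0.png

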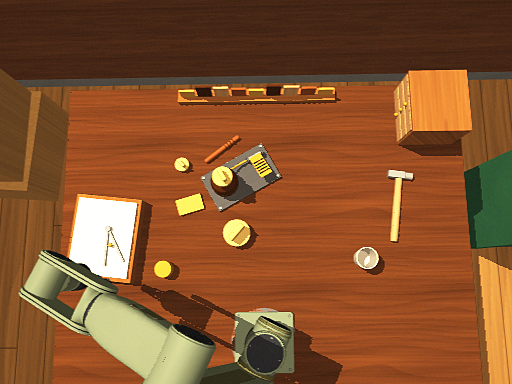

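The scene view shows the station amid the bench: jar at about (250,235), locked cap on it at (250,208), pedal at (217,213). The look-alike caps are at (289,210) and (254,283). In the top view the jar is at (221,178) and the pedal at (261,165).

```bash
python3 - <<'E'
from h import *
np.set_printoptions(precision=4,suppress=True)
def cloud(p):
    v,u=np.mgrid[:384,:512]; d=p["range_z"]; ok=d>0
    P=(np.linalg.inv(p["mtx"])@np.stack([u[ok],v[ok],np.ones(ok.sum())]))*d[ok]
    T=np.linalg.inv(p["camera_from_world"]); return (T[:3,:3]@P).T+T[:3,3], p["frame"][ok]
ims=[]
for c in("scene","top"):
    p=r.capture(c); X,C=cloud(p)
    near=(np.hypot(X[:,0]-.58,X[:,1]-.07)<.2)
    for nm,lo,hi,cx,cy,R in(("plate",.006,.03,.58,.07,.19),("pedal",.04,.075,.62,0.0,.075),("captop",.143,.158,.555,.13,.06),("wing",.165,.2,.555,.13,.06),("wingtop",.187,.2,.555,.13,.06)):
        m=(X[:,2]>lo)&(X[:,2]<hi)&(np.hypot(X[:,0]-cx,X[:,1]-cy)<R)
        if nm=="plate": m&=(C.max(1)<110)&(C.max(1).astype(int)-C.min(1)<30)
        q=X[m].astype(np.float32)
        if len(q)<4: print(c,nm,len(q));continue
        b=cv2.minAreaRect(q[:,:2]); print(c,nm,len(q),q.mean(0),"rect",np.round(b[0],4),np.round(b[1],3),round(b[2],1),"zmax",q[:,2].max())
    u0,v0=(180,180) if c=="scene" else (190,130)
    ims.append(cv2.resize(p["frame"][v0:v0+90,u0:u0+110],None,fx=5,fy=5,interpolation=cv2.INTER_CUBIC)[:,:,::-1])
    # marks at known heights
    for t,z in(("wing",.172),("tread",.057),("mouth",.137),("station",0),("cap",.123)):
        for d in r.mark_of(t,p)[:2]: print(c,t,round(d["score"],2),np.round(d["uv"],1),world(p,*d["uv"],z))
cv2.imwrite("pics/c1.png",cv2.resize(np.vstack(ims),None,fx=.66,fy=.66))
E
```

```text
Traceback (most recent call last):
cv2.error: OpenCV(4.12.0) /io/opencv/modules/imgproc/src/convhull.cpp:143: error: (-215:Assertion failed) total >= 0 && (depth == CV_32F || depth == CV_32S) in function 'convexHull'
```

```bash
cat >> h.py <<'E'
def cloud(p):
    v,u=np.mgrid[:384,:512]; d=p["range_z"]; ok=d>0
    P=(np.linalg.inv(p["mtx"])@np.stack([u[ok],v[ok],np.ones(ok.sum())]))*d[ok]
    T=np.linalg.inv(p["camera_from_world"]); return (T[:3,:3]@P).T+T[:3,3], p["frame"][ok].astype(int)
E
python3 - <<'E'
from h import *
np.set_printoptions(precision=4,suppress=True)
ims=[]
for c in("scene","top"):
    p=r.capture(c); X,C=cloud(p)
    for nm,lo,hi,cx,cy,R in(("plate",.006,.03,.58,.07,.19),("pedal",.04,.075,.62,0.0,.075),("captop",.143,.158,.555,.13,.06),("wing",.165,.2,.555,.13,.06),("wingtop",.187,.2,.555,.13,.06)):
        m=(X[:,2]>lo)&(X[:,2]<hi)&(np.hypot(X[:,0]-cx,X[:,1]-cy)<R)
        if nm=="plate": m&=(C.max(1)<110)&(C.max(1)-C.min(1)<30)
        q=X[m]
        if len(q)<4: print(c,nm,len(q));continue
        b=cv2.minAreaRect(np.ascontiguousarray(q[:,:2],dtype=np.float32)); print(c,nm,len(q),q.mean(0),"rect",np.round(b[0],4),np.round(b[1],3),round(b[2],1),"zmax",q[:,2].max())
    u0,v0=(180,180) if c=="scene" else (190,130)
    ims.append(cv2.resize(p["frame"][v0:v0+90,u0:u0+110],None,fx=5,fy=5,interpolation=cv2.INTER_CUBIC)[:,:,::-1])
    for t,z in(("wing",.172),("tread",.057),("mouth",.137),("station",0),("cap",.123)):
        for d in r.mark_of(t,p)[:2]: print(c,t,round(d["score"],2),np.round(d["uv"],1),world(p,*d["uv"],z))
cv2.imwrite("pics/c1.png",cv2.resize(np.vstack(ims),None,fx=.66,fy=.66))
E
```

```text
scene plate 252 [0.6204 0.0993 0.0127] rect [0.5958 0.0857] [0.146 0.261] 29.1 zmax 0.028551365911911875
scene pedal 301 [0.6308 0.0078 0.0514] rect [0.6326 0.01  ] [0.102 0.063] 29.0 zmax 0.0665286671943427
scene captop 221 [0.5727 0.1478 0.1527] rect [0.5709 0.1412] [0.063 0.066] 61.5 zmax 0.15771457249661802
scene wing 113 [0.5706 0.1428 0.1843] rect [0.5691 0.1402] [0.046 0.014] 28.6 zmax 0.19642280609964247
scene wingtop 57 [0.5697 0.1407 0.1926] rect [0.569  0.1394] [0.045 0.013] 30.1 zmax 0.19642280609964247
scene wing 0.88 [292.2 206.1] [0.4543 0.202  0.172 ]
scene wing 0.81 [250.6 209.1] [0.5745 0.1546 0.172 ]
scene tread 0.77 [220.9 208.4] [ 0.6022 -0.0088  0.057 ]
scene station 0.62 [249.6 241. ] [0.5613 0.1279 0.    ]
scene cap 0.98 [248.3 219.8] [0.5783 0.1477 0.123 ]
scene cap 0.76 [291.1 217. ] [0.452  0.1995 0.123 ]
top plate 517 [0.5652 0.0515 0.0129] rect [0.6125 0.0923] [0.199 0.254] 29.0 zmax 0.02985829312293453
top pedal 260 [0.6244 0.0025 0.0519] rect [0.6307 0.0071] [0.099 0.065] 28.5 zmax 0.07225647807963465
top captop 243 [0.5643 0.1348 0.1517] rect [0.5668 0.1348] [0.069 0.065] 1.0 zmax 0.15790951058818425
top wing 65 [0.5633 0.1348 0.1911] rect [0.5656 0.1359] [0.047 0.013] 29.4 zmax 0.19889282752622361
top wingtop 58 [0.5652 0.1357 0.1929] rect [0.566  0.1361] [0.046 0.013] 29.4 zmax 0.19889282752622361
top wing 0.87 [219.3 176.7] [0.5595 0.1438 0.172 ]
top wing 0.87 [236.8 235. ] [0.3634 0.0854 0.172 ]
top tread 0.72 [261.1 169.6] [0.608  0.0025 0.057 ]
top tread 0.6 [223.2 177.5] [0.5804 0.1402 0.057 ]
top mouth 0.79 [220.7 177.4] [0.5643 0.1422 0.137 ]
top station 0.84 [227.7 188.5] [0.55   0.1279 0.    ]
top cap 0.94 [237.7 232.7] [0.3748 0.0849 0.123 ]
top cap 0.72 [224.5 179.5] [0.5596 0.1302 0.123 ]
```

View pics/c1.png

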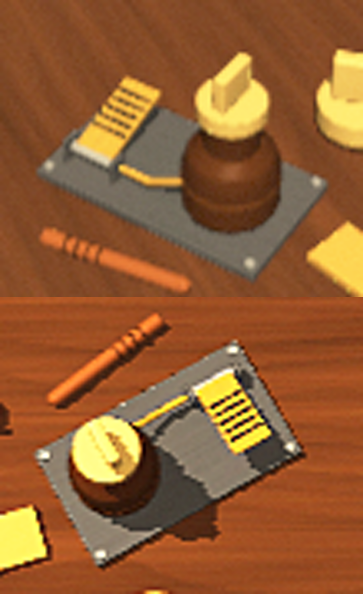

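The crops show the middle-sized cap on the jar, with its wing at about 29° yaw. The pedal's grey hinge is at the far (+x) end and its brass free end is towards -x, which agrees with the description.

```bash
python3 - <<'E'
from h import *
np.set_printoptions(precision=4,suppress=True)
a=np.radians(29.3); ex=np.array([np.cos(a),np.sin(a)]); ey=np.array([-ex[1],ex[0]])
o=np.array([.5675,.138])
for c in("scene","top"):
    p=r.capture(c); X,C=cloud(p)
    L=np.c_[(X[:,:2]-o)@ex,(X[:,:2]-o)@ey,X[:,2]]
    m=(X[:,2]>.03)&(X[:,2]<.08)&(np.abs(L[:,0])<.12)&(L[:,1]<-.07)&(L[:,1]>-.2)&(C[:,0]>150)&(C[:,0]-C[:,2]>60)
    q=L[m]; print(c,m.sum(),"x",np.percentile(q[:,0],[0,2,50,98,100]),"y",np.percentile(q[:,1],[0,2,50,98,100]),"z",np.percentile(q[:,2],[0,2,50,98,100]))
    A=np.c_[q[:,0],np.ones(len(q))]; print("z fit",np.linalg.lstsq(A,q[:,2],rcond=None)[0])
E
```

```text
scene 311 x [-0.0561 -0.0529 -0.0013  0.0377  0.0413] y [-0.1719 -0.1681 -0.1415 -0.0796 -0.0705] z [0.0306 0.0325 0.0481 0.0644 0.0691]
z fit [-0.2983  0.0478]
top 268 x [-0.0558 -0.055  -0.0079  0.0352  0.0372] y [-0.169  -0.1675 -0.1435 -0.0843 -0.0723] z [0.0307 0.0322 0.048  0.0649 0.0663]
z fit [-0.2969  0.0457]
```

>>> step_arm(
  motion=[
    [1, [-0.47, -0.27, 0], 0],
    [1, [-0.93, -0.55, 0], 0],
    [1, [-0.93, -0.55, 0], 0],
  ],
  squeeze=40,
)

```text
clock: 2.12
position: [0.3, 0.4335, 0.2316]
eef_rot: [0.212, 0.977, -0.0, 0.0]
contact_force: [-0.2, 0.5, -0.5]
width: 0.0324
finger_force: 0.0
```

>>> step_arm(
  motion=[
    [1, [-0.47, -0.27, 0], 0],
    [1, [-0.93, -0.55, 0], 0],
    [1, [-0.93, -0.55, 0], 0],
  ],
)

```text
clock: 2.5
position: [0.3619, 0.3461, 0.2315]
eef_rot: [0.212, 0.977, 0.0, 0.0]
contact_force: [0.1, -0.2, 0.9]
width: -0.0001
finger_force: 0.0
```

>>> step_arm(
  motion=[
    [1, [-0.47, -0.27, 0], 0],
    [1, [-0.93, -0.55, 0], 0],
    [1, [-0.93, -0.55, 0], 0],
  ],
)

```text
clock: 2.88
position: [0.424, 0.2585, 0.2313]
eef_rot: [0.212, 0.977, 0.0, 0.0]
contact_force: [-0.4, 0.5, 0.9]
width: 0.0002
finger_force: 0.0
```

>>> step_arm(
  motion=[
    [1, [-0.47, -0.27, 0], 0],
    [1, [-0.93, -0.55, 0], 0],
    [1, [-0.93, -0.55, 0], 0],
  ],
)

```text
clock: 3.25
position: [0.4863, 0.1706, 0.2312]
eef_rot: [0.212, 0.977, 0.0, 0.0]
contact_force: [-1.1, -0.3, -0.0]
width: -0.0002
finger_force: 0.0
```

>>> step_arm(
  motion=[
    [1, [-0.47, -0.27, 0], 0],
    [1, [-0.93, -0.55, 0], 0],
    [1, [-0.93, -0.55, 0], 0],
  ],
)

```text
clock: 3.62
position: [0.5485, 0.0826, 0.2309]
eef_rot: [0.211, 0.977, 0.0, -0.0]
contact_force: [-0.9, 0.0, -0.7]
width: 0.0002
finger_force: 0.0
```

>>> step_arm(
  motion=[
    [1, [-0.47, -0.27, 0], 0],
    [1, [-0.93, -0.55, 0], 0],
    [1, [-0.93, -0.55, 0], 0],
  ],
)

```text
clock: 4.0
position: [0.6105, -0.0055, 0.2307]
eef_rot: [0.211, 0.978, 0.0, -0.0]
contact_force: [-0.7, 0.7, -0.6]
width: 0.0
finger_force: 0.0
```

>>> step_arm(
  motion=[
    [1, [0, 0, 0], 0.11],
    [1, [0, 0, 0], 0.22],
    [1, [0, 0, 0], 0.33],
    [1, [0, 0, 0], 0.44],
    [1, [0, 0, 0], 0.55],
    [1, [0, 0, 0], 0.66],
    [1, [0, 0, 0], 0.77],
    [1, [0, 0, 0], 0.88],
  ],
)

```text
clock: 5.0
position: [0.6084, -0.0023, 0.2314]
eef_rot: [0.786, 0.618, 0.0, -0.001]
contact_force: [0.3, 0.0, -0.3]
width: 0.0001
finger_force: 0.0
```

>>> step_arm(
  motion=[
    [1, [0, 0, 0], 0.11],
    [1, [0, 0, 0], 0.22],
    [1, [0, 0, 0], 0.33],
    [1, [0, 0, 0], 0.44],
    [1, [0, 0, 0], 0.52],
    [1, [0, 0, 0], 0.52],
  ],
)

```text
clock: 5.75
position: [0.6086, -0.003, 0.2314]
eef_rot: [0.966, 0.258, -0.0, -0.001]
contact_force: [-0.4, -0.3, -0.5]
width: -0.0001
finger_force: 0.0
```

>>> step_arm(
  motion=[
    [1, [-0.03, 0.02, 0.5], 0],
    [1, [-0.03, 0.02, 1.0], 0],
    [1, [-0.03, 0.02, 1.0], 0],
  ],
)

```text
clock: 6.12
position: [0.6045, -0.0076, 0.1278]
eef_rot: [0.966, 0.258, -0.004, -0.002]
contact_force: [0.6, 0.2, 0.5]
width: 0.0001
finger_force: 0.0
```

>>> step_arm(
  motion=[
    [1, [0, 0, 0.3], 0],
    [1, [0, 0, 0.6], 0],
    [1, [0, 0, 0.65], 0],
    [1, [0, 0, 0.65], 0],
  ],
)

```text
clock: 6.62
position: [0.609, -0.0089, 0.0681]
eef_rot: [0.966, 0.257, 0.001, 0.0]
contact_force: [-0.7, -0.5, 0.1]
width: 0.0001
finger_force: 0.0
```

>>> step_arm(
  motion=[
    [1, [-0.02, 0, 0.08], 0],
    [1, [-0.03, 0, 0.14], 0],
    [1, [-0.05, 0, 0.2], 0],
    [1, [-0.06, 0, 0.24], 0],
    [1, [-0.07, 0, 0.28], 0],
    [1, [-0.07, 0, 0.28], 0],
  ],
)

```text
clock: 7.38
position: [0.6033, -0.0127, 0.0395]
eef_rot: [0.967, 0.256, 0.002, 0.0]
contact_force: [0.8, -0.0, 7.4]
width: -0.0006
finger_force: 3.3
```

>>> step_arm(
  motion=[
    [1, [0, -0.02, 0.03], 0],
    [1, [0, -0.03, 0.06], 0],
    [1, [0, -0.03, 0.08], 0],
    [1, [0, -0.03, 0.08], 0],
  ],
)

```text
clock: 7.88
position: [0.6028, -0.0119, 0.0355]
eef_rot: [0.966, 0.257, 0.003, 0.002]
contact_force: [-5.0, -6.0, 26.8]
width: -0.0
finger_force: 13.5
```

>>> step_arm(
  motion=[
    [1, [0, 0, -0.01], 0],
    [1, [0, 0, -0.01], 0],
    [1, [0, 0, -0.01], 0],
    [1, [0, 0, -0.01], 0],
    [1, [0, 0, -0.01], 0],
    [1, [0, 0, -0.01], 0],
    [1, [0, 0, -0.01], 0],
    [1, [0, 0, -0.01], 0],
  ],
)

```text
clock: 8.88
position: [0.6028, -0.0119, 0.0356]
eef_rot: [0.966, 0.257, 0.003, 0.002]
contact_force: [-2.5, -4.9, 21.0]
width: 0.0001
finger_force: 10.8
```

```bash
python3 - <<'E'
from h import *
np.set_printoptions(precision=4,suppress=True)
a=np.radians(29.3); ex=np.array([np.cos(a),np.sin(a)]); ey=np.array([-ex[1],ex[0]])
o=np.array([.5675,.138])
for c in("scene",):
    p=r.capture(c); X,C=cloud(p)
    L=np.c_[(X[:,:2]-o)@ex,(X[:,:2]-o)@ey,X[:,2]]
    m=(X[:,2]>.02)&(X[:,2]<.08)&(np.abs(L[:,0])<.12)&(L[:,1]<-.115)&(L[:,1]>-.2)&(C[:,0]>150)&(C[:,0]-C[:,2]>60)
    q=L[m]; print(c,m.sum(),np.percentile(q,[2,50,98],axis=0))
    A=np.c_[q[:,0],np.ones(len(q))]; print("z fit",np.linalg.lstsq(A,q[:,2],rcond=None)[0])
s=r.sense(); print(s["position"],s["contact_force"])
E
```

```text
scene 190 [[-0.0517 -0.1665  0.0336]
 [ 0.0019 -0.1411  0.0384]
 [ 0.0352 -0.1226  0.0433]]
z fit [0.0002 0.0385]
[ 0.6028 -0.0119  0.0356] [-2.7499 -5.8002 21.3558]
```

>>> step_arm(
  motion=[
    [1, [0, 0, -0.3], 0],
    [1, [0, 0, -0.8], 0],
    [1, [0, 0, -1.0], 0],
  ],
)

```text
clock: 9.3
position: [0.6015, -0.0103, 0.1343]
eef_rot: [0.967, 0.256, 0.002, 0.001]
contact_force: [0.1, -0.1, -0.6]
width: -0.0
finger_force: 0.0
```

>>> step_arm(
  motion=[
    [0, [0, 0, -0.5], 0],
    [0, [0, 0, -1.0], 0],
    [0, [0, 0, -1.0], 0],
    [0, [0, 0, -1.0], 0],
  ],
)

```text
clock: 9.8
position: [0.5996, -0.0102, 0.2306]
eef_rot: [0.967, 0.256, -0.001, -0.0]
contact_force: [0.7, 0.7, -0.4]
width: 0.0723
finger_force: 0.0
```

>>> step_arm(
  motion=[
    [0, [0.12, -0.4, 0], 0],
    [0, [0.23, -0.72, 0], 0],
    [0, [0.23, -0.72, 0], 0],
  ],
)

```text
clock: 10.18
position: [0.5831, 0.0654, 0.2293]
eef_rot: [0.966, 0.258, -0.002, -0.001]
contact_force: [0.2, -0.1, 0.6]
width: 0.0852
finger_force: 0.0
```

>>> step_arm(
  motion=[
    [0, [0.12, -0.4, 0], 0],
    [0, [0.23, -0.72, 0], 0],
    [0, [0.23, -0.72, 0], 0],
    [0, [0.23, -0.72, 0], 0],
  ],
)

```text
clock: 10.68
position: [0.5687, 0.1365, 0.2304]
eef_rot: [0.967, 0.256, -0.001, 0.0]
contact_force: [-0.3, -0.4, -0.3]
width: 0.0853
finger_force: 0.0
```

```bash
python3 - <<'E'
from h import *
s=r.sense(); print(s["position"],s["eef_rot"],s["joint_positions"])
ims=[]
for c,u0,v0 in(("scene",190,140),("top",170,120)):
    p=r.capture(c); ims.append(cv2.resize(p["frame"][v0:v0+100,u0:u0+100],None,fx=4,fy=4,interpolation=cv2.INTER_CUBIC)[:,:,::-1])
cv2.imwrite("pics/c2.png",np.hstack(ims))
E
```

```text
[0.56874616 0.13650362 0.23040674] [ 9.66606918e-01  2.56262009e-01 -8.34705596e-04  3.90346719e-04] [ 2.16353133e-01  3.36629691e-01  1.54152247e+00 -8.92806676e-04
  1.26507509e+00  1.26911248e+00]
```

View pics/c2.png

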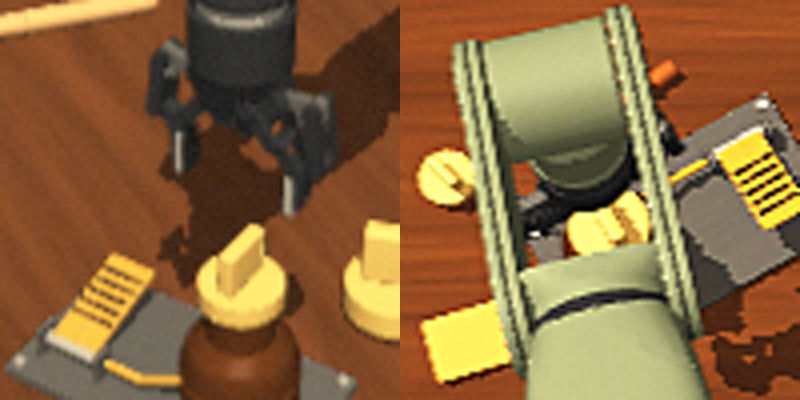

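The scene crop shows the open fingers straddling the wing at (245,255) and the pedal back up.

>>> step_arm(
  motion=[
    [0, [0, 0, 0.3], 0],
    [0, [0, 0, 0.6], 0],
    [0, [-0.01, 0, 0.72], 0],
    [0, [-0.01, 0, 0.72], 0],
  ],
)

```text
clock: 11.28
position: [0.5678, 0.1365, 0.1589]
eef_rot: [0.967, 0.256, -0.001, -0.0]
contact_force: [-0.6, 0.3, 0.6]
width: 0.0853
finger_force: 0.0
```

>>> step_arm(
  motion=[
    [0.5, [0, 0, 0], 0],
    [0.7, [0, 0, 0], 0],
    [0.75, [0, 0, 0], 0],
    [0.8, [0, 0, 0], 0],
    [0.9, [0, 0, 0], 0],
    [1, [0, 0, 0], 0],
    [1, [0, 0, 0], 0],
    [1, [0, 0, 0], 0],
  ],
  squeeze=30,
)

```text
clock: 12.28
position: [0.568, 0.1373, 0.1596]
eef_rot: [0.967, 0.256, 0.0, -0.0]
contact_force: [-1.2, 0.3, 2.7]
width: 0.0133
finger_force: 32.0
```

>>> step_arm(
  motion=[
    [1, [0, 0, 0], 0],
    [1, [0, 0, 0], 0],
    [1, [0, 0, 0.03], 0],
    [1, [0, 0, 0.06], 0],
    [1, [0, 0, 0.09], 0],
    [1, [0, 0, 0.11], 0],
    [1, [0, 0, 0.11], 0],
  ],
  squeeze=80,
)

```text
clock: 13.15
position: [0.5681, 0.1373, 0.1498]
eef_rot: [0.967, 0.256, 0.001, -0.0]
contact_force: [-3.9, 0.5, 12.6]
width: 0.0134
finger_force: 81.5
```

>>> step_arm(
  motion=[
    [1, [0, 0, 0], -0.1],
    [1, [0, 0, 0], -0.2],
    [1, [0, 0, 0], -0.3],
    [1, [0, 0, 0], -0.4],
    [1, [0, 0, 0], -0.5],
    [1, [0, 0, 0], -0.6],
    [1, [0, 0, 0], -0.7],
    [1, [0, 0, 0], -0.78],
  ],
)

```text
clock: 14.15
position: [0.5682, 0.1379, 0.1498]
eef_rot: [0.642, 0.767, 0.001, 0.0]
contact_force: [-3.2, 1.5, 11.4]
width: 0.0129
finger_force: 81.4
```

>>> step_arm(
  motion=[
    [1, [0, 0, 0], 0],
    [1, [0, 0, 0], 0],
  ],
)

```text
clock: 14.4
position: [0.5682, 0.1379, 0.1498]
eef_rot: [0.643, 0.766, 0.001, 0.0]
contact_force: [-2.3, 2.2, 11.8]
width: 0.0133
finger_force: 81.6
```

```bash
python3 - <<'E'
from h import *
s=r.sense(); print(s)
ims=[]
for c,u0,v0 in(("scene",200,150),("top",170,120)):
    p=r.capture(c); ims.append(cv2.resize(p["frame"][v0:v0+100,u0:u0+100],None,fx=4,fy=4,interpolation=cv2.INTER_CUBIC)[:,:,::-1])
cv2.imwrite("pics/c3.png",np.hstack(ims))
E
```

```text
{'clock': 14.4, 'joint_positions': array([2.17681764e-01, 3.95139747e-01, 1.66537277e+00, 1.38626044e-03,
       1.07898351e+00, 4.39989328e-02]), 'joint_velocities': array([ 0.00024305, -0.0008789 , -0.00241516, -0.00030055,  0.00018414,
       -0.00131799]), 'tau': array([ -1.55010492, -37.02453375, -18.66413534,  -0.70767956,
        -0.76626297,   0.04811615]), 'position': array([0.56824438, 0.1378643 , 0.14981376]), 'eef_rot': array([6.43362805e-01, 7.65560467e-01, 1.20381993e-03, 1.53247479e-04]), 'contact_force': array([-2.29878894,  2.2490664 , 11.79856887]), 'torque': array([0.31089938, 0.52948697, 0.10786442]), 'finger_force': 81.6190767288208, 'width': 0.013252517672534724}
```

View pics/c3.png

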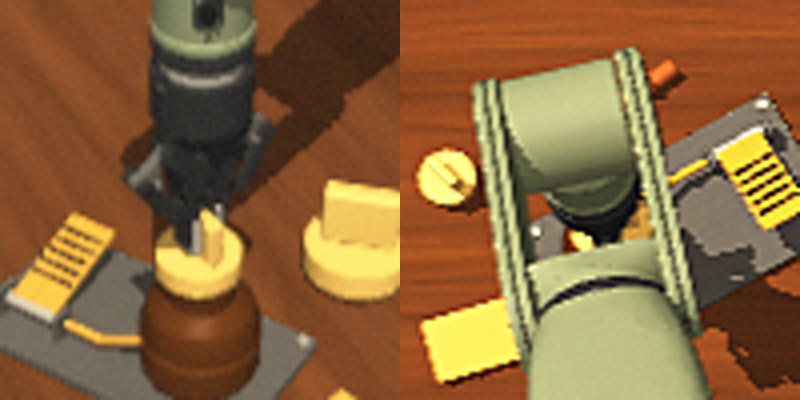

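>>> step_arm(
  motion=[
    [1, [0, 0, -0.05], 0],
    [1, [0, 0, -0.1], 0],
    [1, [0, 0, -0.15], 0],
    [1, [0, 0, -0.2], 0],
    [1, [0, 0, -0.2], 0],
  ],
)

```text
clock: 15.12
position: [0.5675, 0.1367, 0.1676]
eef_rot: [0.643, 0.766, -0.001, -0.0]
contact_force: [0.5, -0.4, -2.9]
width: 0.0127
finger_force: 79.8
```

>>> step_arm(
  motion=[
    [1, [0, 0, -0.1], 0],
    [1, [0, 0, -0.2], 0],
    [1, [0, 0, -0.35], 0],
    [1, [0, 0, -0.5], 0],
    [1, [0, 0, -0.65], 0],
    [1, [0, 0, -0.8], 0],
    [1, [0, 0, -0.9], 0],
    [1, [0, 0, -0.95], 0],
  ],
)

```text
clock: 16.12
position: [0.568, 0.1372, 0.264]
eef_rot: [0.643, 0.766, 0.0, 0.0]
contact_force: [0.6, -0.3, -2.8]
width: 0.0131
finger_force: 79.7
```

>>> step_arm(
  motion=[
    [1, [0, 0, -0.1], 0],
    [1, [0, 0, -0.18], 0],
    [1, [0, 0, -0.18], 0],
    [1, [0, 0, -0.18], 0],
    [1, [0, 0, -0.18], 0],
    [1, [0, 0, -0.18], 0],
  ],
)

```text
clock: 16.88
position: [0.5678, 0.1371, 0.281]
eef_rot: [0.643, 0.766, -0.0, -0.0]
contact_force: [-0.1, 0.6, -2.7]
width: 0.0131
finger_force: 79.7
```

```bash
python3 - <<'E'
from h import *
np.set_printoptions(precision=4,suppress=True)
s=r.sense(); print(s["position"],s["eef_rot"],s["contact_force"],s["joint_velocities"])
ims=[]
for c,u0,v0 in(("scene",190,130),("top",170,120)):
    p=r.capture(c); ims.append(cv2.resize(p["frame"][v0:v0+120,u0:u0+120],None,fx=3.3,fy=3.3,interpolation=cv2.INTER_CUBIC)[:,:,::-1])
    for d in r.mark_of("wing",p)[:3]: print(c,d["score"],d["uv"],world(p,*d["uv"],.292))
cv2.imwrite("pics/c4.png",np.hstack(ims))
E
```

```text
[0.5678 0.1371 0.281 ] [ 0.6433  0.7656 -0.0002 -0.0002] [-0.1482  0.561  -2.7205] [ 0.0014 -0.0007 -0.0018 -0.0004  0.0011  0.0012]
scene 0.9 [251.9, 176.2] [0.5692 0.1493 0.292 ]
scene 0.81 [255.6, 277.5] [0.735  0.4698 0.292 ]
scene 0.7 [288.1, 206.4] [0.548  0.3077 0.292 ]
top 0.51 [215.8, 165.6] [0.5695 0.1438 0.292 ]
top 0.49 [183.4, 159.2] [0.5912 0.2448 0.292 ]
```

View pics/c4.png

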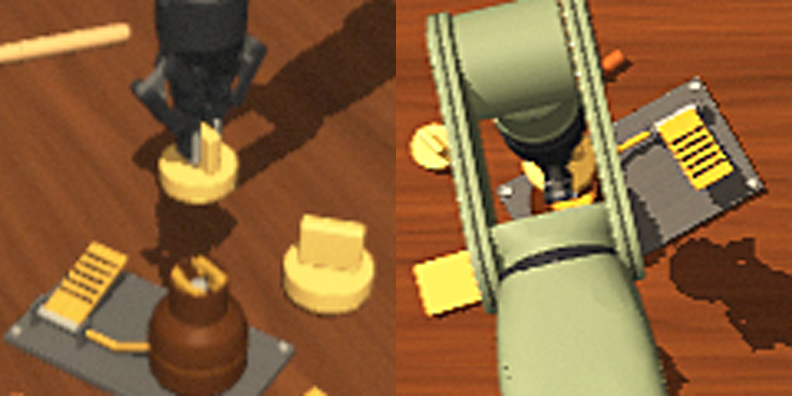

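The cap (200,170 in the left crop) is held upright straight above the open jar (200,300), and the bystanders have not moved.

```bash
python3 -c "
from rig import r
print(r.sign_off())"
```

```text
the job is handed in; nothing more can be done
None
```

The jar is open and the job is handed in: I pressed the vent pedal to its stop and held it there about a second, pushed the cap down and turned it 70° anticlockwise, then lifted it out. The gripper still holds it upright and still, about 15 cm above the rim.

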